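# Cap the ground taper

### The job

The freshly ground cone on the shaft standing in the machine vice needs its protective cap. Take the wide green cap, lower it over the cone and set it fully down, flat on the shoulder, before you let go. Leave the narrow orange cap where it stands; it belongs to a slimmer shaft.

Things in the scene. Friction and masses are not known exactly. Their poses are not given: they have to be found in the camera images.
- green_cap_grip (a point): Green plastic cap, mouth down on the bench, like an upside-down funnel, 82 mm tall. Lower 42 mm: hollow cone, 66 mm wide at the open rim, 37 at its top (inside 57 to 28 mm, 40 deep). Upper 40 mm: solid straight neck, 36 mm diameter, two black rings; grip here. 0.08 to 0.17 kg. Point: on the axis, mid-neck, 63 mm above the rim. z up the axis; round, yaw is free.
- orange_cap_grip (a point): The wrong cap, to be left alone: orange plastic, same height and same 36 mm neck, but slimmer, 50 mm wide at the rim. Stands mouth down. Point: on its axis, mid-neck, 63 mm above the bench.
- seat (a point): Centre of the flat top of the round dark steel shoulder (76 mm diameter, 85 mm above the bench) on the shaft held upright in the grey machine vice, which is fixed. Bare bright cone rises from here: 48 mm diameter at the shoulder, 20 mm at its top, 36 mm up. Seated, the cap's rim rests on the shoulder with 4 mm play all round, its neck point 63 mm above this one. z up; x away from the vice handle.
Mind the look-alikes: they are no part of the job. Of the things like the part that bears green_cap_grip, leave any that is purple; of the rest the smaller one is meant.

How it is judged:
By the outcome, as a careful person would: the job done as asked, in the order asked, and still so for the second after the job is handed in, with the robot touching nothing.
It also fails if it takes over 45 s, if anything falls off the work surface, if the arm or the gripper's body presses on something with over 40 N, if the wrist force passes 120 N, or if a joint passes its speed limit or range.

### The arm

A 7-joint arm with a two-finger parallel gripper is mounted at the origin on the work surface. World frame = base frame: x ahead of the robot, y to its left, z up, the work surface at z = 0. Lengths are in m, angles in rad, forces in N, time in s.
With the tool pointing down it reaches from about 0.425 to 0.95 m from the base axis. Payload 4.7 kg.
Tool frame: the origin (TCP) lies midway between the tips of the shut fingers; the grasp point (between the pads) lies 19 mm behind it (ctrl.hold_point_z is the distance from the TCP to the grasp point, in m); y points along the fingers, z is the direction in which the jaws open and shut, and the axes are right-handed (so a half turn about y gives the same grasp; the last joint's range is limited). The gripper opens to 87 mm and grips with 3 to 60 N. Pads are 19 mm wide; open, the fingers measure 117 mm over their backs; the gripper's body (75 mm by 190 mm) begins 51 mm behind the grasp point.
Start: joints at [1.148, 0.469, -0.049, 1.532, 0.024, 1.141, -0.082], TCP at [0.259, -0.623, 0.223] pointing down, gripper open.
Joint ranges: [-2.59, 2.59], [-0.33, 1.99], [-1.39, 1.29], [0.1, 2.45], [-1.04, 4.18], [0.21, 1.99], [-2.66, 2.66]. Speed limits (rad/s): [2.57, 2.57, 3.14, 3.14, 3.14, 3.14, 3.14].

### API

Orientations are given as [roll, pitch, yaw] about the fixed x, y, z axes, in that order (R = Rz(yaw) Ry(pitch) Rx(roll)).
In Python, from workcell import get_state, vision, ctrl, nets gives the robot as it stands.
- The arm moves only by the shell command python3 -m handwheel 'ROWS' [FORCE]. ROWS is JSON, a list of rows, each an object with "grip": the finger opening in mm, from 0 to 87; "xyz": the shift along the tool's x, y, z in mm, a list of three; "yaw": the turn about the tool's y in rad. A call has 1 to 5 rows; each row is the pose to reach, as a shift and turn from the pose commanded when the call began, along the tool's axes at that moment; what a row does not reach only later rows make up. A row lasts 1/8 s, in which the tool goes at most 62.5 mm and 10.7 degrees, less where a joint would pass 70% of its speed; a pose out of reach is approached as far as the arm can. A call with a gripper value outside its range is refused whole. The fingers move at their own pace and stop on an object; FORCE is the grip in N (left out, the last holds). Time passes only in rows, so rows that repeat a pose let the fingers close. It gives the time, the measured TCP pose, the force and the opening at its end, in the units of the state.
- get_state(): the state, without advancing time (a new reading comes with each control period).
- vision.grab_frame(name): name is "side" or "top" or "wrist"; returns the picture (420x560x3 uint8, red, green, blue); there is no depth.
- vision.camera_params(name): a dict with "fx", "fy", "cx", "cy" (pixels), "extrinsics" (4x4, takes a point from camera to world coordinates); the wrist camera has in their place "T_tool_cam" (4x4, takes a point from camera to tool coordinates, whose origin is the TCP and whose axes are the tool frame's). Camera axes: x right, y up, looking along -z (the intrinsics and any distortion apply to the point x, -y, -z); pixel columns grow to the right and rows downward; lengths in m; the calibration is good to about 2 mm. The wrist camera is an equidistant fisheye: a pixel r from the principal point sees the ray r / f radians off the axis. A picture is of the moment at which its call begins: read the wrist's pose just before it. camera_params takes no time and is no camera call.
- ctrl.finish_job(): hands the job in, once; it reports no verdict.
Trained networks look in the newest picture that a camera, given by its name, has taken for a name from the list of things; names that differ only in an ending like _2 or _b are one class to them, and where a whole thing is asked for, a point or a joint stands for the part that bears it (a point fixed in the world has none). Each returns a list of dicts, best first, with "p" (0 to 1); they miss things now and then, are a little off and sometimes report something else, mostly with a low value. They report only what shows in the picture. A call takes as long as a camera call. They do not tell look-alikes from the thing itself.
- nets.trace(camera, label): "region" (420x560 bool, what is visible of it) and "rect" ([centre column, centre row, width, height] as shares, 0 to 1, of the picture: columns of its width, rows of its height, round what is visible of it).
- nets.mark_of(camera, label): "xy" ([column, row] as shares, 0 to 1, of the picture: columns of its width, rows of its height: a listed point, or the origin of a listed thing).
The state is a dict: "clock": time; "joint_pos": joint angles; "dq": joint speeds; "tau": joint torques, N m; "ee_pos": TCP position; "orientation": TCP orientation; "contact_force": force on the tool from outside, world axes, zero at the start; "torque": the same for the moment, N m; "grip_width": opening from 0.0 (shut) to 1.0 (fully open).
Only numpy, scipy, OpenCV 4.12 (cv2) and the standard library are available. Lean on these libraries where they do the work, as an engineer would, in place of code of your own. Each camera call takes 0.05 s, during which the arm holds its last target.

## Working session

There is one attempt and no reset: what is moved stays moved. The work goes in short steps, Python scripts to look and compute and a shell command to move; the robot and the scene stay as the last step left them, time stands still between calls to the robot, and variables do not carry over. Pictures are saved under pics/ and viewed, and the job is handed in when it is done.

```bash
ls; mkdir -p pics; python3 - <<'E'
from workcell import get_state, vision, ctrl, nets
import cv2,numpy as np
s=get_state(); print(s['clock'],s['ee_pos'],s['orientation'],s['grip_width'],ctrl.hold_point_z)
for c in ['side','top']:
    im=vision.grab_frame(c); cv2.imwrite(f'pics/{c}0.png',im[:,:,::-1])
    p=vision.camera_params(c); print(c,{k:(np.round(v,4).tolist() if k=='extrinsics' else v) for k,v in p.items()})
    for l in ['green_cap_grip','orange_cap_grip','seat']:
        print(l,[(round(d['p'],2),np.round(np.array(d['xy'])*[560,420],1).tolist()) for d in nets.mark_of(c,l)])
    print('trace',[(round(d['p'],2),np.round(np.array(d['rect'])*[560,420,560,420],1).tolist()) for d in nets.trace(c,'green_cap_grip')])
print(get_state()['clock'])
E
```

```text
pics
0.0 [ 0.25874639 -0.62278908  0.22151753] [-1.57272409e+00 -1.37908666e-04 -2.74774723e+00] 1.0015420136952944 0.0187
side {'fx': 407.3683073012821, 'fy': 407.3683073012821, 'cx': 282.14862092925273, 'cy': 204.74213879777227, 'extrinsics': [[0.9961, 0.0466, -0.0744, 0.4912], [-0.0877, 0.5013, -0.8608, -0.7888], [-0.0028, 0.864, 0.5035, 0.5231], [0.0, 0.0, 0.0, 1.0]]}
green_cap_grip [(0.92, [258.1, 328.0]), (0.6, [257.1, 275.3])]
orange_cap_grip [(0.8, [258.9, 229.3])]
seat [(0.92, [286.6, 159.1])]
trace [(0.79, [322.5, 261.5, 40.0, 66.5]), (0.71, [259.3, 287.5, 33.9, 47.6]), (0.7, [262.5, 344.9, 55.0, 86.7])]
top {'fx': 439.69469879100967, 'fy': 439.69469879100967, 'cx': 284.7748357057382, 'cy': 216.3566676026704, 'extrinsics': [[-0.0154, 0.986, -0.1658, 0.4135], [-0.9997, -0.0185, -0.0176, -0.0676], [-0.0204, 0.1655, 0.986, 0.9426], [0.0, 0.0, 0.0, 1.0]]}
green_cap_grip [(0.69, [380.6, 248.3]), (0.59, [349.1, 187.3])]
orange_cap_grip [(0.76, [299.0, 243.6])]
seat [(0.67, [160.5, 203.9])]
trace [(0.67, [375.5, 253.1, 31.4, 31.0]), (0.61, [345.6, 192.4, 38.3, 38.5]), (0.57, [440.5, 249.4, 48.2, 37.2])]
0.5
```

View pics/side0.png

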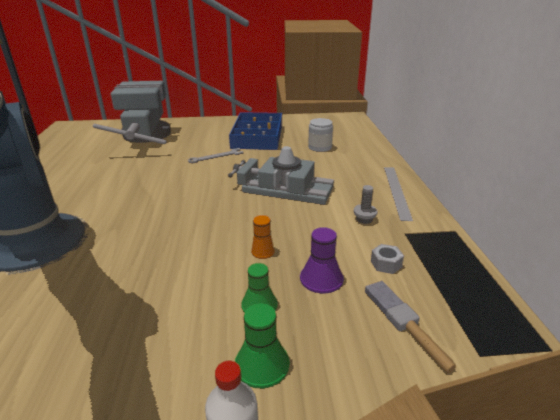

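View pics/top0.png

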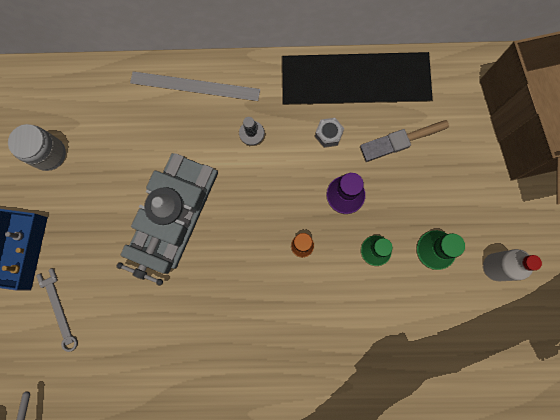

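Candidates for the cap: small green, side (258,288) / top (377,250). Large green, side (262,345) / top (440,249). Purple, side (322,260) / top (346,193). Purple is excluded, and of the two greens the smaller is meant. I'll check its size and confirm it in a crop.

```bash
cat > h.py <<'E'
import numpy as np,cv2
from workcell import vision
from scipy.optimize import minimize,least_squares
P={c:vision.camera_params(c) for c in ['side','top']}
def proj(c,X):
    p=P[c];E=np.array(p['extrinsics']);q=(np.atleast_2d(X)-E[:3,3])@E[:3,:3]
    return np.stack([p['cx']+p['fx']*q[:,0]/-q[:,2],p['cy']+p['fy']*-q[:,1]/-q[:,2]],1)
def tri(uv):
    f=lambda X:np.concatenate([proj(c,X)[0]-uv[c] for c in uv])
    r=least_squares(f,[.5,-.3,.1]);return r.x,r.fun
t=np.linspace(0,2*np.pi,48,endpoint=False)
def circ(x,y,z,r):return np.stack([x+r*np.cos(t),y+r*np.sin(t),0*t+z],1)
def sil(c,x,y,s,z0=0,rim=.033,K=4):
    m=np.zeros((420*K,560*K),np.uint8)
    for a,b in [((0,rim),(.042,.0185)),((.042,.018),(.082,.018))]:
        h=cv2.convexHull(proj(c,np.vstack([circ(x,y,z0+s*a[0],s*a[1]),circ(x,y,z0+s*b[0],s*b[1])])).astype(np.float32)*K+K/2)
        cv2.fillConvexPoly(m,h.astype(int),255)
    return cv2.resize(m,(560,420),interpolation=cv2.INTER_AREA)/255.
E
python3 - <<'E'
from h import *
for n,uv in dict(seat=dict(side=[286.6,159.1],top=[160.5,203.9]),small=dict(side=[257.1,275.3],top=[380.6,248.3]),big=dict(side=[258.1,328],top=[449,246]),orange=dict(side=[258.9,229.3],top=[299,243.6])).items():
    print(n,*[np.round(v,4) for v in tri(uv)])
ims={c:cv2.imread(f'pics/{c}0.png') for c in P}
def mask(c,box):
    hsv=cv2.cvtColor(ims[c],cv2.COLOR_BGR2HSV);m=cv2.inRange(hsv,(45,90,30),(85,255,255))
    k=np.zeros_like(m);x0,y0,x1,y1=box;k[y0:y1,x0:x1]=m[y0:y1,x0:x1]
    return cv2.morphologyEx(k,cv2.MORPH_CLOSE,np.ones((7,7)))/255.
M={'side':mask('side',(235,262,285,307)),'top':mask('top',(355,230,398,270))}
print({c:M[c].sum() for c in M})
for cams in [('side','top'),('side',),('top',)]:
  f=lambda v:sum(np.abs(sil(c,v[0],v[1],v[2])-M[c])[:(306 if c=='side' else 420)].sum() for c in cams)
  x0=tri(dict(side=[257.1,275.3],top=[380.6,248.3]))[0]
  r=minimize(f,[x0[0],x0[1],1],method='Nelder-Mead',options=dict(initial_simplex=[[x0[0],x0[1],1],[x0[0]+.01,x0[1],1],[x0[0],x0[1]+.01,1],[x0[0],x0[1],1.1]],xatol=1e-4,fatol=.2))
  print(cams,np.round(r.x,4),r.fun)
a=cv2.resize(ims['side'][210:390,200:360],None,fx=3,fy=3,interpolation=2);b=cv2.resize(ims['top'][190:300,270:400],None,fx=2.4,fy=2.4,interpolation=2)
o=np.zeros((540,800,3),np.uint8);o[:,:480]=a;o[:b.shape[0],485:485+b.shape[1]]=b
s=cv2.resize(ims['top'][150:290,110:230],None,fx=1.9,fy=1.9);o[270:270+s.shape[0],490:490+s.shape[1]]=s
cv2.imwrite('pics/crop1.png',o)
E
```

```text
seat [0.5878 0.1955 0.086 ] [-0.2205  0.0477 -0.0017 -0.1708]
small [ 0.494  -0.2418  0.0648] [-0.4138  0.061  -0.0379 -0.4822]
big [ 0.4927 -0.3728  0.0778] [ 0.4905 -0.069   0.0578  0.6755]
orange [ 0.5051 -0.0799  0.0521] [ 0.719  -0.1154  0.0464  0.7086]
{'side': np.float64(1028.0), 'top': np.float64(755.0)}
('side', 'top') [ 0.4952 -0.244   0.9732] 77.25490196078431
('side',) [ 0.4956 -0.2393  0.9338] 33.85098039215686
('top',) [ 0.4947 -0.2439  0.9757] 26.035294117647062
```

View pics/crop1.png

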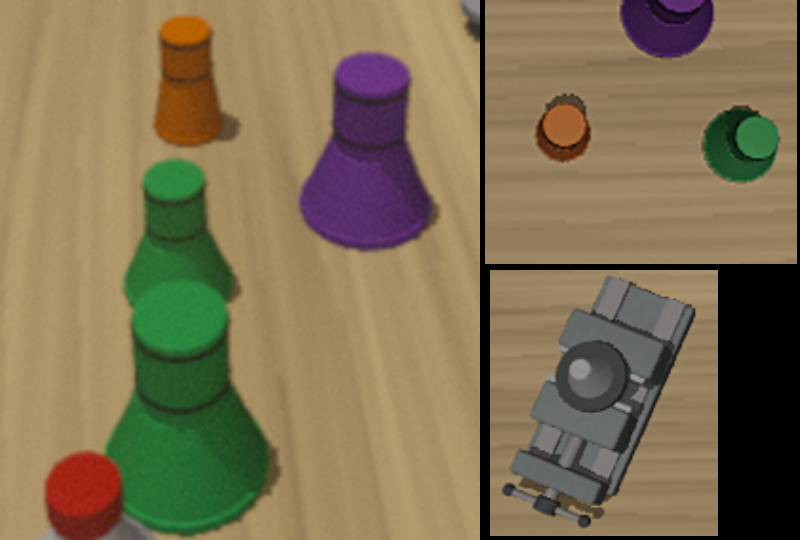

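The crop confirms it. The small green cap in front of the big one has a fitted scale of 0.97 against the stated dimensions, so its rim is 66 mm. The other green cap is clearly larger. Target cap is at about (0.494, -0.243) and the seat at about (0.588, 0.196, 0.086). Moving above the cap.

```bash
python3 -m handwheel '[{"grip":87,"xyz":[-72,0,-52],"yaw":-0.18},{"grip":87,"xyz":[-120,0,-86],"yaw":-0.36},{"grip":87,"xyz":[-170,0,-122],"yaw":-0.54},{"grip":87,"xyz":[-220,0,-157],"yaw":-0.72},{"grip":87,"xyz":[-270,0,-193],"yaw":-0.9}]' 25
cat >> h.py <<'E'
from scipy.spatial.transform import Rotation as Ro
from workcell import get_state
def go(target,yaw=None):
    s=get_state();R=Ro.from_euler('xyz',s['orientation']).as_matrix()
    print('t',s['clock'],'tcp',np.round(s['ee_pos'],4),'rpy',np.round(s['orientation'],4),'F',np.round(s['contact_force'],1),'g',s['grip_width']*87)
    print('shift mm',np.round(R.T@(np.array(target)-s['ee_pos'])*1000,1),'zaxis',np.round(R[:,2],3),'yaxis',np.round(R[:,1],4))
E
python3 -c "
from h import *
go([.4947,-.2425,.16])"
```

```text
clock: 1.12
ee_pos: [0.425, -0.3563, 0.223]
orientation: [-1.57, -0.001, -1.842]
contact_force: [0.9, -0.7, 0.1]
grip_width: 0.999
t 1.125 tcp [ 0.425  -0.3563  0.223 ] rpy [-1.5698e+00 -6.0000e-04 -1.8421e+00] F [ 0.9 -0.7  0.1] g 86.92892668193106
shift mm [-128.4   62.9   36.6] zaxis [ 0.963 -0.268  0.001] yaxis [ 8.e-04 -9.e-04 -1.e+00]
```

```bash
python3 -m handwheel '[{"grip":87,"xyz":[-55,25,15],"yaw":-0.1},{"grip":87,"xyz":[-105,50,30],"yaw":-0.1},{"grip":87,"xyz":[-128,63,37],"yaw":-0.1},{"grip":87,"xyz":[-128,63,37],"yaw":-0.1}]'
python3 - <<'E'
from h import *
from workcell import nets
go([.4947,-.2425,.1])
s=get_state()
im=vision.grab_frame('wrist');cv2.imwrite('pics/w1.png',im[:,:,::-1])
p=vision.camera_params('wrist');print({k:np.round(v,4).tolist() for k,v in p.items()})
for l in ['green_cap_grip']:
    print([(round(d['p'],2),np.round(np.array(d['xy'])*[560,420],1).tolist()) for d in nets.mark_of('wrist',l)])
T=np.array(p['T_tool_cam']);R=Ro.from_euler('xyz',s['orientation']).as_matrix()
for z in(.063,.082):
    c=(T[:3,:3].T@((R.T@(np.array([.4947,-.2425,z])-s['ee_pos']))-T[:3,3]))
    th=np.arctan2(np.hypot(c[0],c[1]),-c[2]);d=np.array([c[0],-c[1]])/np.hypot(c[0],c[1]);print(z,np.array([p['cx'],p['cy']])+p['fx']*th*d)
E
```

```text
clock: 1.62
ee_pos: [0.4952, -0.2427, 0.1588]
orientation: [-1.572, 0.001, -1.743]
contact_force: [-0.7, -0.0, 1.1]
grip_width: 1.002
t 1.625 tcp [ 0.4952 -0.2427  0.1588] rpy [-1.5722e+00  1.2000e-03 -1.7432e+00] F [-0.7 -0.   1.1] g 87.16618333618521
shift mm [-0.  58.8 -0.4] zaxis [ 0.985 -0.172 -0.001] yaxis [-0.0012  0.0014 -1.    ]
{'fx': 325.1923, 'fy': 325.1923, 'cx': 278.6209, 'cy': 208.0205, 'T_tool_cam': [[0.0003, -0.9673, -0.2535, -0.0693], [-0.0002, 0.2535, -0.9673, -0.1617], [1.0, 0.0004, -0.0001, -0.0011], [0.0, 0.0, 0.0, 1.0]]}
[(0.97, [420.8, 114.0]), (0.68, [279.3, 211.1])]
0.063 [279.48566145 210.25053314]
0.082 [279.51857717 216.69330478]
```

View pics/w1.png

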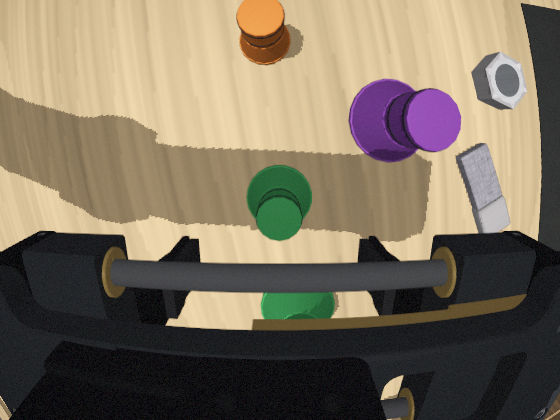

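The wrist view shows the small green cap centred between the jaws. Its top disc is at about (279,218) and I predicted (279.5,217), so the position is good. The purple cap at (400,120) and the big green one at (298,305) are clear of the fingers. Descending and gripping.

```bash
python3 -m handwheel '[{"grip":87,"xyz":[0,50,0],"yaw":0},{"grip":87,"xyz":[0,90,0],"yaw":0},{"grip":87,"xyz":[0,112,0],"yaw":0},{"grip":60,"xyz":[0,112,0],"yaw":0},{"grip":30,"xyz":[0,112,0],"yaw":0}]' 25
python3 -m handwheel '[{"grip":25,"xyz":[0,0,0],"yaw":0},{"grip":25,"xyz":[0,0,0],"yaw":0},{"grip":25,"xyz":[0,0,0],"yaw":0}]' 25
python3 -c "
from h import *
go([.4947,-.2425,.2])"
```

```text
clock: 2.35
ee_pos: [0.4953, -0.2465, 0.0489]
orientation: [-1.568, -0.001, -1.75]
contact_force: [-0.2, -0.3, 0.7]
grip_width: 0.856
clock: 2.72
ee_pos: [0.4949, -0.2451, 0.048]
orientation: [-1.57, -0.0, -1.748]
contact_force: [0.2, -0.5, 0.1]
grip_width: 0.519
t 2.725 tcp [ 0.4949 -0.2451  0.048 ] rpy [-1.5699e+00 -3.0000e-04 -1.7478e+00] F [ 0.2 -0.5  0.1] g 45.169870689859906
shift mm [  -2.5 -152.    -0.6] zaxis [ 0.984 -0.176  0.001] yaxis [ 8.e-04 -5.e-04 -1.e+00]
```

```bash
python3 -m handwheel '[{"grip":40,"xyz":[-2,0,0],"yaw":0},{"grip":25,"xyz":[-2,0,0],"yaw":0},{"grip":25,"xyz":[-2,0,0],"yaw":0},{"grip":25,"xyz":[-2,0,0],"yaw":0}]' 25
python3 -c "
from h import *
go([.4947,-.2425,.2])"
```

```text
clock: 3.22
ee_pos: [0.4952, -0.2427, 0.0476]
orientation: [-1.571, 0.0, -1.748]
contact_force: [-0.5, 1.3, 0.7]
grip_width: 0.405
t 3.225 tcp [ 0.4952 -0.2427  0.0476] rpy [-1.5706e+00  3.0000e-04 -1.7476e+00] F [-0.5  1.3  0.7] g 35.24584917914154
shift mm [  -0.2 -152.4   -0.5] zaxis [ 0.984 -0.176  0.   ] yaxis [ 2.e-04  2.e-04 -1.e+00]
```

Gripped at about 35 mm, which fits the 36 mm neck. Lifting.

```bash
python3 -m handwheel '[{"grip":25,"xyz":[0,-20,0],"yaw":0},{"grip":25,"xyz":[0,-60,0],"yaw":0},{"grip":25,"xyz":[0,-110,0],"yaw":0},{"grip":25,"xyz":[0,-155,0],"yaw":0},{"grip":25,"xyz":[0,-175,0],"yaw":0}]' 30
python3 - <<'E'
from h import *
go([.5878,.1955,.225])
im=vision.grab_frame('side');cv2.imwrite('pics/s2.png',im[:,:,::-1])
E
```

```text
clock: 3.85
ee_pos: [0.4959, -0.2435, 0.2252]
orientation: [-1.567, -0.001, -1.748]
contact_force: [-0.6, -0.3, -1.9]
grip_width: 0.408
t 3.85 tcp [ 0.4959 -0.2435  0.2252] rpy [-1.5671e+00 -1.4000e-03 -1.7481e+00] F [-0.6 -0.3 -1.9] g 35.4957756841635
shift mm [-4.483e+02 -4.000e-01  1.310e+01] zaxis [ 0.984 -0.176  0.004] yaxis [ 0.0034 -0.0021 -1.    ]
```

View pics/s2.png

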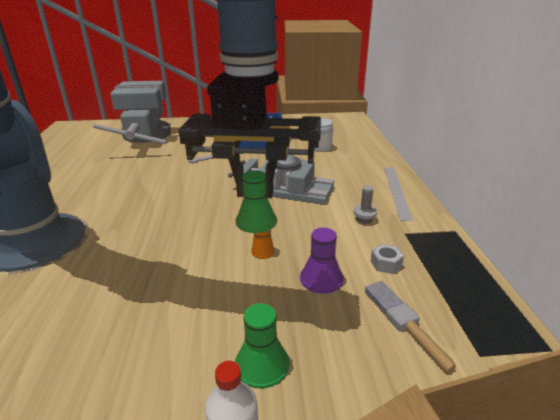

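The side view shows the small green cap lifted upright in the jaws at (256,200), with nothing else disturbed. Carrying it to the vice.

```bash
python3 -m handwheel '[{"grip":25,"xyz":[-30,0,1],"yaw":0},{"grip":25,"xyz":[-80,0,3],"yaw":0},{"grip":25,"xyz":[-130,0,5],"yaw":0},{"grip":25,"xyz":[-180,0,7],"yaw":0},{"grip":25,"xyz":[-230,0,9],"yaw":0}]'
python3 -m handwheel '[{"grip":25,"xyz":[-50,0,1],"yaw":0},{"grip":25,"xyz":[-100,0,2],"yaw":0},{"grip":25,"xyz":[-150,0,3],"yaw":0},{"grip":25,"xyz":[-190,0,4],"yaw":0},{"grip":25,"xyz":[-215,0,4],"yaw":0}]'
python3 -m handwheel '[{"grip":25,"xyz":[0,0,0],"yaw":0},{"grip":25,"xyz":[0,0,0],"yaw":0}]'
python3 - <<'E'
from h import *
from workcell import nets
go([.5878,.1955,.225])
for c in ['side','top','wrist']:
    im=vision.grab_frame(c);cv2.imwrite(f'pics/{c}3.png',im[:,:,::-1])
    print(c,[(l,[(round(d['p'],2),np.round(np.array(d['xy'])*[560,420],1).tolist()) for d in nets.mark_of(c,l)]) for l in ['green_cap_grip','seat']])
a=[cv2.imread(f'pics/{c}3.png') for c in ['side','top','wrist']]
o=np.zeros((600,800,3),np.uint8)
o[:300,:400]=cv2.resize(a[0],(400,300));o[:300,400:]=cv2.resize(a[1],(400,300));o[300:,:400]=cv2.resize(a[2],(400,300))
o[300:,400:]=cv2.resize(a[0][75:225,190:390],(400,300),interpolation=2)
cv2.imwrite('pics/m3.png',o)
E
```

```text
clock: 4.53
ee_pos: [0.5439, -0.017, 0.2214]
orientation: [-1.572, -0.001, -1.748]
contact_force: [1.5, -0.8, -0.9]
grip_width: 0.406
clock: 5.15
ee_pos: [0.5855, 0.195, 0.2211]
orientation: [-1.573, -0.0, -1.745]
contact_force: [0.5, -0.4, -1.9]
grip_width: 0.406
clock: 5.4
ee_pos: [0.5859, 0.1912, 0.2215]
orientation: [-1.572, -0.002, -1.749]
contact_force: [0.1, -0.8, -1.7]
grip_width: 0.407
t 5.4 tcp [0.5859 0.1912 0.2215] rpy [-1.572  -0.002  -1.7489] F [ 0.1 -0.8 -1.7] g 35.404844994797195
shift mm [-4.6 -3.5  1.1] zaxis [ 0.984 -0.177 -0.001] yaxis [-0.0015 -0.0018 -1.    ]
side [('green_cap_grip', [(0.81, [261.6, 326.2]), (0.78, [325.4, 243.7]), (0.59, [288.3, 103.5]), (0.29, [259.9, 225.3])]), ('seat', [(0.68, [284.8, 160.1])])]
top [('green_cap_grip', [(0.94, [351.6, 186.2]), (0.73, [136.3, 187.5]), (0.69, [450.7, 244.8])]), ('seat', [(0.83, [161.5, 204.3])])]
wrist [('green_cap_grip', [(0.78, [280.7, 271.2])]), ('seat', [])]
```

View pics/m3.png

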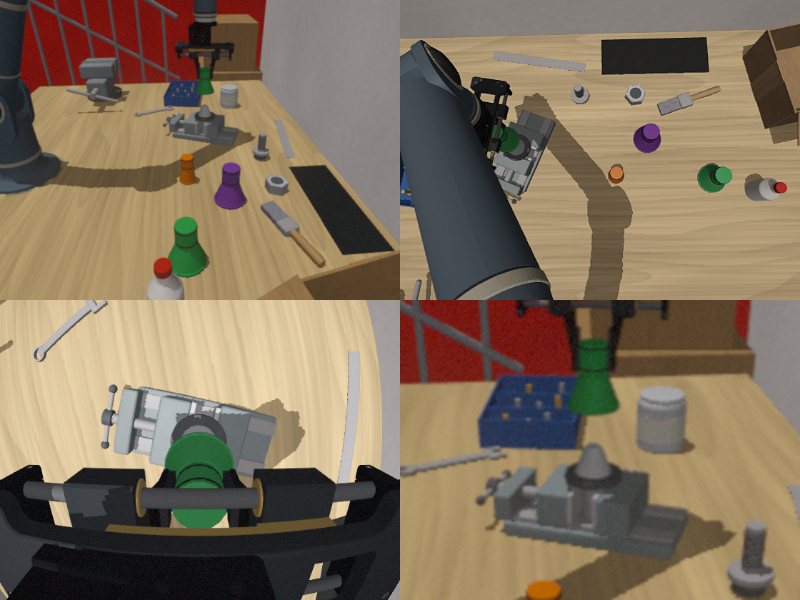

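The cap hangs next to the cone: side (288,104) with the cone top at about (287,150). Play is only 4 mm, so I'll check the seat estimate with an overlay of the shoulder and cone, and the cap's position in the jaws too.

```bash
python3 - <<'E'
from h import *
S=[.5878,.1955,.085]
o=np.zeros((600,800,3),np.uint8)
C={'side0':(240,130,340,205),'top0':(115,165,215,240),'side3':(240,60,340,135)}
for i,(n,(x0,y0,x1,y1)) in enumerate(C.items()):
    c=n[:-1];K=4;im=cv2.resize(cv2.imread(f'pics/{n}.png')[y0:y1,x0:x1],None,fx=K,fy=K,interpolation=2)
    if n=='side3': L=[(.5859,.1912,.2215+.0187-.063+z,r) for z,r in [(0,.033),(.042,.0185),(.082,.018)]]
    else: L=[(*S[:2],.085,.038),(*S[:2],.085,.024),(*S[:2],.121,.010)]
    for l in L: cv2.polylines(im,[(((proj(c,circ(*l))-[x0,y0]+.5)*K).astype(int))],True,(0,255,255),1)
    o[(i//2)*300:(i//2)*300+300,(i%2)*400:(i%2)*400+400]=im
cv2.imwrite('pics/ov.png',o)
E
```

```text
(no output)
```

View pics/ov.png

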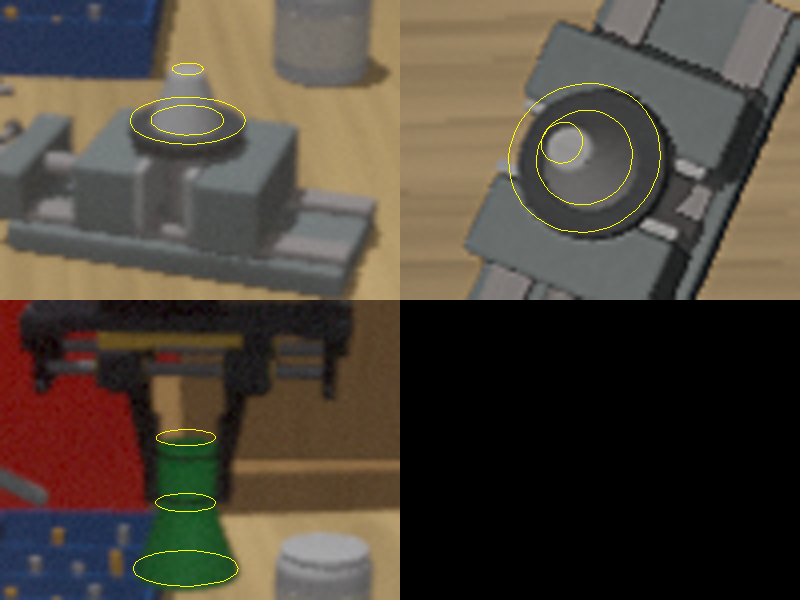

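The overlay matches in the side view. In the top view the seat sits about 1.3 px right and 1 px down of my circle, so about (-2, -2.5) mm. I'll check with the wrist view, which shows both the cap and the shoulder.

```bash
cat >> h.py <<'E'
def wproj(X,pos,rpy):
    p=vision.camera_params('wrist');T=np.array(p['T_tool_cam']);R=Ro.from_euler('xyz',rpy).as_matrix()
    c=(((np.atleast_2d(X)-pos)@R)-T[:3,3])@T[:3,:3]
    n=np.hypot(c[:,0],c[:,1]);th=np.arctan2(n,-c[:,2])
    return np.array([p['cx'],p['cy']])+p['fx']*(th/n)[:,None]*np.stack([c[:,0],-c[:,1]],1)
E
python3 - <<'E'
from h import *
pos=np.array([.5859,.1912,.2215]);rpy=[-1.572,-.002,-1.7489]
x0,y0,x1,y1=200,140,360,340;K=3
im=cv2.resize(cv2.imread('pics/wrist3.png')[y0:y1,x0:x1],None,fx=K,fy=K,interpolation=2)
def d(l,col):cv2.polylines(im,[((wproj(circ(*l),pos,rpy)-[x0,y0]+.5)*K).astype(int)],True,col,1)
d((.5878,.1955,.085,.038),(0,255,255));d((.5856,.193,.085,.038),(0,0,255))
for z,r in [(0,.033),(.082,.018)]: d((pos[0],pos[1],.2215+.0187-.063+z+.002-.002,r),(255,0,255))
cv2.imwrite('pics/wov.png',im)
E
```

```text
(no output)
```

View pics/wov.png

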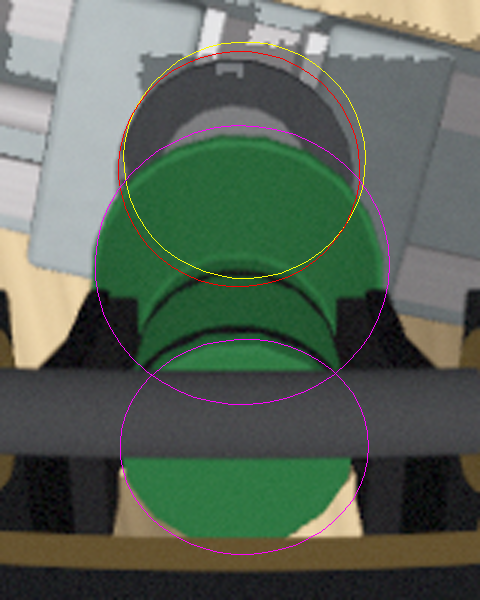

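The wrist view agrees with the corrected seat (red) to within about 1 mm relative to the cap. I'm using seat (0.586, 0.1937). Seated TCP z should be about 0.0476 + 0.085 = 0.1326. Aligning, then descending partway.

```bash
python3 -m handwheel '[{"grip":25,"xyz":[-2.5,0,0],"yaw":0},{"grip":25,"xyz":[-2.5,20,0],"yaw":0},{"grip":25,"xyz":[-2.5,40,0],"yaw":0},{"grip":25,"xyz":[-2.5,50,0],"yaw":0},{"grip":25,"xyz":[-2.5,50,0],"yaw":0}]'
python3 - <<'E'
from h import *
go([.5862,.1937,.1326])
s=get_state();pos=s['ee_pos']
for c in ['side','wrist']:
    im=vision.grab_frame(c);cv2.imwrite(f'pics/{c}4.png',im[:,:,::-1])
a=cv2.resize(cv2.imread('pics/side4.png')[90:190,230:340],None,fx=4,fy=4,interpolation=2)
b=cv2.resize(cv2.imread('pics/wrist4.png')[140:340,200:360],None,fx=2,fy=2,interpolation=2)
o=np.zeros((400,760,3),np.uint8);o[:,:440]=a;o[:,440:]=b
cv2.imwrite('pics/m4.png',o)
E
```

```text
clock: 6.48
ee_pos: [0.5862, 0.195, 0.1715]
orientation: [-1.573, -0.001, -1.748]
contact_force: [-0.0, 1.0, -1.3]
grip_width: 0.407
t 6.475 tcp [0.5862 0.195  0.1715] rpy [-1.5726e+00 -9.0000e-04 -1.7477e+00] F [-0.   1.  -1.3] g 35.37824977814706
shift mm [ 1.2 38.9  0.3] zaxis [ 0.984 -0.176 -0.002] yaxis [-1.9e-03 -6.0e-04 -1.0e+00]
```

View pics/m4.png

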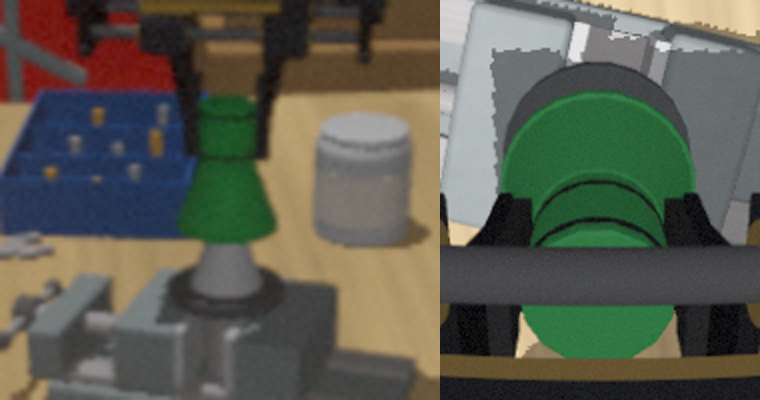

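The side crop shows the cap axis at column 229 directly over the cone at 228, with the rim at about the cone tip. Contact force is near zero. Continuing down slowly.

```bash
python3 -m handwheel '[{"grip":25,"xyz":[1,8,0],"yaw":0},{"grip":25,"xyz":[1,16,0],"yaw":0},{"grip":25,"xyz":[1,24,0],"yaw":0},{"grip":25,"xyz":[1,30,0],"yaw":0},{"grip":25,"xyz":[1,33,0],"yaw":0}]'
python3 -m handwheel '[{"grip":25,"xyz":[0,0,0],"yaw":0},{"grip":25,"xyz":[0,2,0],"yaw":0},{"grip":25,"xyz":[0,4,0],"yaw":0},{"grip":25,"xyz":[0,4,0],"yaw":0}]'
python3 - <<'E'
from h import *
go([.5862,.1937,.1326])
E
```

```text
clock: 7.2
ee_pos: [0.5863, 0.1942, 0.1389]
orientation: [-1.571, -0.0, -1.748]
contact_force: [0.1, -0.5, -2.0]
grip_width: 0.405
clock: 7.7
ee_pos: [0.5864, 0.1942, 0.1354]
orientation: [-1.571, -0.0, -1.748]
contact_force: [-0.5, -0.0, -1.9]
grip_width: 0.405
t 7.7 tcp [0.5864 0.1942 0.1354] rpy [-1.5709e+00 -2.0000e-04 -1.7478e+00] F [-0.5 -0.  -1.9] g 35.200559315973216
shift mm [ 0.5  2.8 -0.1] zaxis [ 0.984 -0.176 -0.   ] yaxis [-2.e-04 -2.e-04 -1.e+00]
```

No contact yet, 2.8 mm to go. I'll step down until the force rises.

```bash
python3 -m handwheel '[{"grip":25,"xyz":[0,1,0],"yaw":0},{"grip":25,"xyz":[0,2,0],"yaw":0},{"grip":25,"xyz":[0,3,0],"yaw":0},{"grip":25,"xyz":[0,3,0],"yaw":0}]'
python3 -m handwheel '[{"grip":25,"xyz":[0,0.7,0],"yaw":0},{"grip":25,"xyz":[0,0.7,0],"yaw":0}]'

```

```text
clock: 8.2
ee_pos: [0.5865, 0.1942, 0.1326]
orientation: [-1.571, -0.0, -1.748]
contact_force: [-1.1, 0.5, -0.6]
grip_width: 0.405
clock: 8.45
ee_pos: [0.5865, 0.1943, 0.1326]
orientation: [-1.57, -0.0, -1.748]
contact_force: [-1.6, -1.6, 5.2]
grip_width: 0.411
```

Contact at z = 0.1326, exactly as predicted: commanding 0.7 mm lower only raised the force to 5 N. A little more press, then a look.

```bash
python3 -m handwheel '[{"grip":25,"xyz":[0,0.8,0],"yaw":0},{"grip":25,"xyz":[0,0.8,0],"yaw":0}]'
python3 - <<'E'
from h import *
go([.5862,.1937,.1326])
im=vision.grab_frame('side')[:,:,::-1];cv2.imwrite('pics/side5.png',im)
x0,y0,K=230,100,6
a=cv2.resize(im[y0:y0+100,x0:x0+110],None,fx=K,fy=K,interpolation=2)
for z,r in [(.085,.033),(.085,.038),(.167,.018)]: cv2.polylines(a,[((proj('side',circ(.5865,.1943,z,r))-[x0,y0]+.5)*K).astype(int)],True,(0,255,255),1)
cv2.imwrite('pics/s5.png',a)
E
```

```text
clock: 8.7
ee_pos: [0.5866, 0.1942, 0.1326]
orientation: [-1.57, -0.0, -1.748]
contact_force: [-3.4, -2.8, 9.6]
grip_width: 0.406
t 8.7 tcp [0.5866 0.1942 0.1326] rpy [-1.570e+00 -4.000e-04 -1.748e+00] F [-3.4 -2.8  9.6] g 35.283900453068924
shift mm [ 0.6 -0.  -0.3] zaxis [ 0.984 -0.176  0.001] yaxis [ 7.e-04 -6.e-04 -1.e+00]
```

View pics/s5.png

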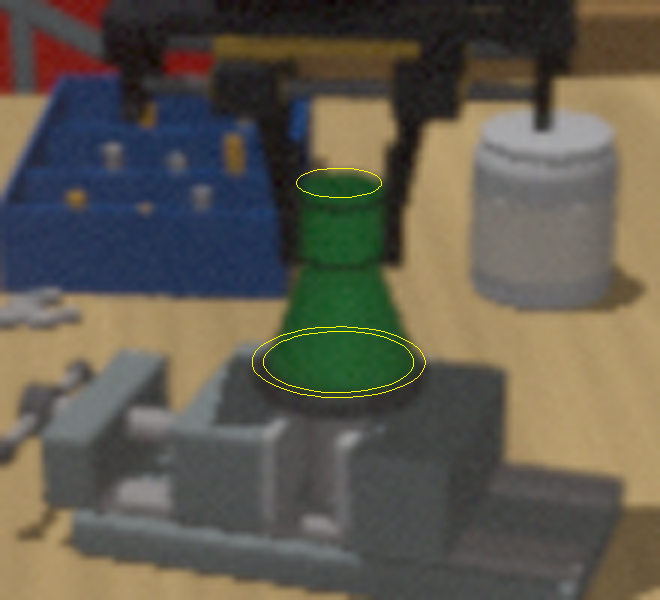

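The rim lies on the shoulder, matching the predicted circles at about (338,362) in the crop, and the cap stands upright. I'll ease the press and open.

```bash
python3 -m handwheel '[{"grip":25,"xyz":[0,-0.8,0],"yaw":0},{"grip":36,"xyz":[0,-0.8,0],"yaw":0},{"grip":45,"xyz":[0,-0.8,0],"yaw":0},{"grip":87,"xyz":[0,-0.8,0],"yaw":0},{"grip":87,"xyz":[0,-0.8,0],"yaw":0}]'
python3 -m handwheel '[{"grip":87,"xyz":[0,0,0],"yaw":0},{"grip":87,"xyz":[0,0,0],"yaw":0},{"grip":87,"xyz":[0,0,0],"yaw":0}]'
```

```text
clock: 9.38
ee_pos: [0.5865, 0.1942, 0.1315]
orientation: [-1.571, 0.0, -1.748]
contact_force: [0.7, -0.2, -0.6]
grip_width: 0.661
clock: 9.75
ee_pos: [0.5865, 0.1942, 0.1318]
orientation: [-1.571, 0.0, -1.748]
contact_force: [0.6, 0.7, 0.6]
grip_width: 0.966
```

```bash
python3 -m handwheel '[{"grip":87,"xyz":[0,-10,0],"yaw":0},{"grip":87,"xyz":[0,-30,0],"yaw":0},{"grip":87,"xyz":[0,-60,0],"yaw":0},{"grip":87,"xyz":[0,-100,0],"yaw":0},{"grip":87,"xyz":[0,-130,0],"yaw":0}]'
python3 -m handwheel '[{"grip":87,"xyz":[50,-10,0],"yaw":0},{"grip":87,"xyz":[100,-20,0],"yaw":0},{"grip":87,"xyz":[150,-20,0],"yaw":0},{"grip":87,"xyz":[150,-20,0],"yaw":0}]'
python3 - <<'E'
from h import *
go([.5862,.1937,.1326])
S={}
for c in ['side','top']:
    S[c]=vision.grab_frame(c)[:,:,::-1];cv2.imwrite(f'pics/{c}6.png',S[c])
o=np.zeros((600,800,3),np.uint8)
for i,(c,x0,y0) in enumerate([('side',230,105),('top',105,150)]):
    K=4;a=cv2.resize(S[c][y0:y0+75,x0:x0+100],None,fx=K,fy=K,interpolation=2)
    o[:300,i*400:i*400+400]=a
    for z,r in [(.085,.033),(.085,.038),(.167,.018)]: cv2.polylines(a,[((proj(c,circ(.5865,.1943,z,r))-[x0,y0]+.5)*K).astype(int)],True,(0,255,255),1)
    o[300:,i*400:i*400+400]=a
cv2.imwrite('pics/m6.png',o)
E
```

```text
clock: 10.38
ee_pos: [0.587, 0.1948, 0.2656]
orientation: [-1.568, 0.002, -1.748]
contact_force: [-0.7, 0.1, 0.7]
grip_width: 0.999
clock: 10.88
ee_pos: [0.5602, 0.0415, 0.2835]
orientation: [-1.568, -0.002, -1.756]
contact_force: [0.5, -0.3, 0.3]
grip_width: 0.998
t 10.875 tcp [0.5602 0.0415 0.2835] rpy [-1.5682 -0.0024 -1.7559] F [ 0.5 -0.3  0.3] g 86.85758015455423
shift mm [-154.8  150.6   -2.8] zaxis [ 0.983 -0.184  0.003] yaxis [ 0.0021 -0.0028 -1.    ]
```

View pics/m6.png

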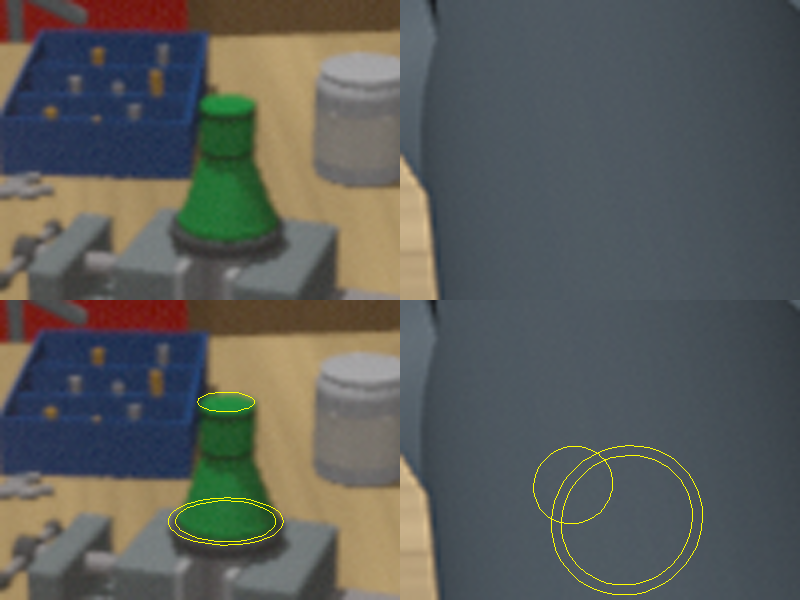

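View pics/side6.png

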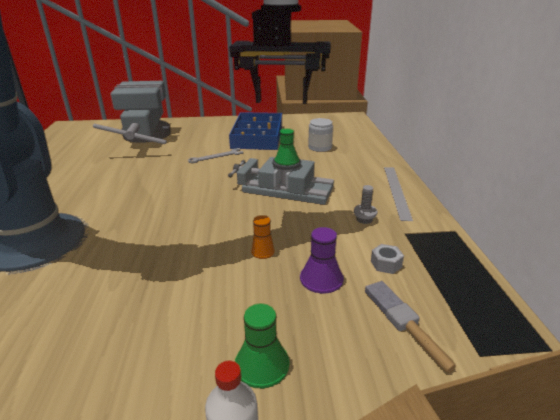

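The cap stands upright on the shoulder at side (287,150), matching the predicted seated outline. The orange (262,237), purple (322,260) and big green (262,345) caps are where they stood, and the gripper is clear. Handing in.

```bash
python3 -c "
from workcell import ctrl
print(ctrl.finish_job())"
```

```text
the job is handed in; nothing more can be done
None
```

The small green cap is on the cone, set flat on the shoulder, and the job is handed in at about 11 s.

- **Choosing the cap:** I took the smaller of the two green caps. The fit to its outline gave 0.97 of the stated size.
- **Seating:** Contact came at TCP z = 0.1326, the height predicted for a fully seated cap. I pressed to about 10 N before easing off and opening the jaws.
- **After release:** The side view shows the cap upright with its rim on the shoulder, matching the predicted outline. The orange, purple and big green caps are where they stood, and the gripper is clear.
- **Checks that failed or disagreed:** The arm hid the cap from the top camera, so the final check rests on the side view and the contact height. The side and top cameras placed the seat about 2 to 3 mm apart. I used a value in between, which the wrist view supported to about 1 mm and which is within the 4 mm play.

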